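Lock the sample slide in the reading position

TASK

Load the waiting sample jar into the bench reader: pull up the T-handled plunger that locks the sample slide, twist it counter-clockwise so that it stays out by itself and let go of it, push the slide by its upright post all the way in until the jar is under the reading head, then twist the plunger back so that it drops fully home and locks the slide. Keep the jar upright in its seat.

Things in the scene. Friction and masses are not known exactly. Their poses are not given: they have to be found in the camera images.
- reader: The bench reader, fixed: white base plate 215 x 400 mm, 18 mm thick, white reading head at its +y end (top 133 mm above the table, underside 88 mm). Origin on the table under the plate's middle (the plate runs from x -115 to +100 mm), z up, +y the way the slide moves in. Its round black knobs (three levelling screws on the base, a clamp knob on the head, top 151 mm) are not the plunger.
- tee (a point): Centre of the plunger's T-handle: a black bar 56 mm long, 13 mm wide, 16 mm high on an upright 12 mm steel stem, on the bracket at the robot's side of the reader. 115 mm above the table when home; 35 mm of free space below the bar. z up, y along the bar, x across it; rises and turns with the handle.
- plunger_lift (a joint): How far the plunger is pulled up, m: 0 = pin fully home in a notch, 0.024 = upper stop. A spring pushes it down with 6 to 9 N. Pulled up 18 mm or more (20 mm is good) it is free to twist; let go while twisted, it rests on two lobes and stays up at about 0.017. When the slide has no notch under it, it cannot drop below 0.012.
- plunger_twist (a joint): Twist of the T-handle, rad, counter-clockwise from above: 0 = home direction (start), 1.57 = stop. Turns only when pulled up (home, it has about 0.35 of play). Twisted past 0.8 (up to 1.57) it stays out when let go; twisted back below about 0.3 and let go, the spring drops it. Light friction (0.03 N m) keeps the twist where it is left.
- sample_slide (a joint): Travel of the aluminium sample slide, m: 0 = loading position (start, locked by the plunger), 0.09 = fully in against its stop, the jar under the reading head. Needs about 1.5 N and stays where it is left. The plunger can drop into the second notch when the slide is within 4 mm of the stop.
- post (a point): On the axis of the slide's upright round steel post (16 mm diameter, free from 40 to 125 mm above the table), 13 mm below its top, 112 mm above the table. The post stands near the slide's end away from the head and stays more than 80 mm from the plunger. Its +y axis is the level direction in which the slide moves in; z up.
- jar_mid (a point): Centre (half-way up) of the closed sample jar on the slide: white, black lid, 50 mm diameter, 40 mm high, underside 34 mm above the table. It stands loose in a seat ring 7 mm high on the slide and rides along; it need not be touched. z up along the jar.
- seat (a point): Centre of the jar's seat on the slide, 34 mm above the table; moves with the slide.
Mind the look-alikes: they are no part of the job. What is shaped like the part that bears jar_mid but pink or purple is not meant.

How it is judged (in metres and radians):
On the way, in this order (a step that is already met when the one before it is completed fails the run):
1. the plunger is pulled out, twisted and let go, and stays out by itself, the slide not yet moved (value of joint plunger_lift above 0.014 m and value of joint plunger_twist above 0.5 rad and distance between the grasp point and tee above 0.05 m and value of joint sample_slide below 0.02 m), for 0.2 s.
2. the slide is pushed fully in while the plunger stays out (value of joint sample_slide above 0.08 m and value of joint plunger_lift above 0.014 m), for 0.2 s.
At the end, for the whole second after the job is handed in: The slide is within 10 mm of its inner stop, the plunger is twisted back to within 0.45 rad (26 degrees) of its home direction and has dropped to within 4 mm of fully home, the jar stands upright (within 10 degrees) in its seat (within 15 mm), and all is at rest (value of joint sample_slide above 0.08 m and value of joint plunger_lift below 0.004 m and value of joint plunger_twist below 0.45 rad and horizontal distance between jar_mid and seat below 0.015 m and angle between jar_mid's own z axis and vertical below 0.17 rad and velocity of joint sample_slide below 0.02 m/s); the robot touches nothing.
It fails at once if the jar is tipped or comes out of its seat (angle between jar_mid's own z axis and vertical above 0.5 rad or horizontal distance between jar_mid and seat above 0.03 m).
It also fails if it takes over 54 s, if anything falls off the work surface, if the arm or the gripper's body presses on something with over 40 N, if the wrist force passes 120 N, or if a joint passes its speed limit or range.

ROBOT

A 6-joint arm with a two-finger parallel gripper is mounted at the origin on the work surface. World frame = base frame: x ahead of the robot, y to its left, z up, the work surface at z = 0. Lengths are in mm, angles in rad, forces in N, time in s.
With the tool pointing down it reaches from about 350 to 775 mm from the base axis. Payload 7.3 kg.
Tool frame: the origin (TCP) lies between the finger pads; the fingertips stand tcp_to_tips ahead of it and the grasp point (between the pads) lies 5 mm behind it (tcp_to_tips is the distance from the TCP to the fingertips, in mm); z points along the fingers, x is the direction in which the jaws open and shut, and the axes are right-handed (so a half turn about z gives the same grasp; the last joint's range is limited). The gripper opens to 92 mm and grips with 3 to 60 N. Pads are 19 mm wide; open, the fingers measure 130 mm over their backs; the gripper's body (75 mm by 190 mm) begins 47 mm behind the grasp point.
Start: joints at [-1.354, 0.342, 1.524, -0, 1.275, -0.146], TCP at [186.342, -490.836, 240.741] pointing down, gripper open.
Joint ranges: [-2.53, 2.53], [-0.77, 2.02], [0.04, 2.7], [-1, 4.14], [0.28, 2.66], [-3.11, 3.11]. Speed limits (rad/s): [2.57, 2.57, 3.14, 3.14, 3.14, 3.14].

INTERFACE

Orientations are given as [roll, pitch, yaw] about the fixed x, y, z axes, in that order (R = Rz(yaw) Ry(pitch) Rx(roll)).
In Python, from plant import * gives the robot as it stands.
- The arm moves only by the tool drive_tool, never from a script. Its argument "deltas" is a list of rows, each an object of numbers: "hand": the gripper's target within -1 to 1 (shut at 1, half-way at 0, fully open at -1); "tx", "ty", "tz": the shift along the tool's x, y, z each as a share of 4 cm, from -1 to 1; "wx", "wy", "wz": the turn, a rotation vector about the tool's x, y, z each as a share of 5 degrees, from -1 to 1. In form: [{"hand": .., "tx": .., "ty": .., "tz": .., "wx": .., "wy": .., "wz": ..}, ...]. A call has 1 to 20 rows; each row shifts and turns the commanded pose from where the row before left it, along the tool's axes as they then stand; what a row does not reach is not made up. A row lasts 1/12 s, in which the tool goes at most 41.7 mm and 7.16 degrees, less where a joint would pass 70% of its speed; a pose out of reach is approached as far as the arm can. A call with a number of a shift or a turn outside -1 to 1 is refused whole. A call with a gripper value outside its range is refused whole. The fingers move at their own pace and stop on an object; the grip force is fixed at half the most. Time passes only in rows, so rows that do not move let the fingers close. It gives the time, the measured TCP pose, the force and the opening at its end, in the units of the state.
- get_obs(): the state, without advancing time (a new reading comes with each control period).
- capture(name): name is "scene" or "top" or "wrist"; returns the picture (480x640x3 uint8, red, green, blue); there is no depth.
- camera_model(name): a dict with "fx", "fy", "cx", "cy" (pixels), "rvec" (rotation vector, rad) and "tvec" (3), from world to camera coordinates, as OpenCV has them. Camera axes: x right, y down, z forward; pixel columns grow to the right and rows downward; lengths in mm; the calibration is good to about 2 mm. A picture is of the moment at which its call begins: read the wrist's pose just before it. camera_model takes no time and is no camera call; for the wrist camera it gives the pose at the moment of the call.
- close_job(): hands the job in, once; it reports no verdict.
The state is a dict: "time": time; "joint_positions": joint angles; "dq": joint speeds; "tau": joint torques, N m; "tool_pos": TCP position; "tcp_rot": TCP orientation; "contact_force": force on the tool from outside, world axes, zero at the start; "moment": the same for the moment, N m; "grip_width": finger opening in mm.
Only numpy, scipy, OpenCV 4.12 (cv2) and the standard library are available. Lean on these libraries where they do the work, as an engineer would, in place of code of your own. Each camera call takes 0.05 s, during which the arm holds its last target.

## Working session

There is one attempt and no reset: what is moved stays moved. The work goes in short steps, Python scripts to look and compute and a tool call to move; the robot and the scene stay as the last step left them, time stands still between calls to the robot, and variables do not carry over. Pictures are saved under pics/ and viewed, and the job is handed in when it is done.

Besides the shell and the picture viewer there is one more tool, called as name([rows], argument=value, ...), one row to a line, values as JSON. drive_tool: Moves the arm, as the interface text tells. Its arguments: {"type":"object","properties":{"deltas":{"type":"array","items":{"type":"object","properties":{"hand":{"type":"number"},"tx":{"type":"number"},"ty":{"type":"number"},"tz":{"type":"number"},"wx":{"type":"number"},"wy":{"type":"number"},"wz":{"type":"number"}}}}},"required":["deltas"]}

```bash
ls; mkdir -p pics
python3 - <<'E'
from plant import *
import cv2
print(get_obs())
for n in ["scene","top","wrist"]:
    print(n,camera_model(n))
    cv2.imwrite(f"pics/{n}0.png",capture(n)[:,:,::-1])
E
```

```text
pics
{'time': 0.0, 'joint_positions': array([-1.35400412e+00,  3.42764858e-01,  1.52500213e+00, -1.15321231e-05,
        1.27541348e+00, -1.46005911e-01]), 'dq': array([-1.33227739e-03, -9.68087473e-05,  5.92072031e-05,  9.75662837e-04,
        2.90721479e-04, -1.78591771e-03]), 'tau': array([ 1.84697296e-04, -4.31239700e+01, -2.44219244e+01,  7.15863146e-02,
        5.58734138e-02, -1.38869527e-04]), 'tool_pos': array([ 186.24942457, -490.44214775,  240.02828038]), 'tcp_rot': array([-3.14137256e+00,  1.57252724e-03, -1.20799467e+00]), 'contact_force': array([ 0.63332052,  0.30424649, -0.2923035 ]), 'moment': array([-0.00154408, -0.02708052, -0.02611165]), 'grip_width': 92.07238439015016}
scene {'fx': 446.0964369697557, 'fy': 446.0964369697557, 'cx': 317.8350779898001, 'cy': 247.51076339258802, 'rvec': array([ 2.1961389 ,  1.03199898, -0.38609575]), 'tvec': array([-466.91803132, -265.32646906, 1134.33555492])}
top {'fx': 514.893255707116, 'fy': 514.893255707116, 'cx': 322.9034550375236, 'cy': 242.14758455938045, 'rvec': array([ 2.17911593, -2.18266204,  0.13301817]), 'tvec': array([ 65.23819024, 648.98437905, 949.68756004])}
wrist {'fx': 412.0539866629346, 'fy': 412.0539866629346, 'cx': 313.38973857214353, 'cy': 236.12452396270047, 'rvec': array([-2.40035786,  1.65710075,  0.22360567]), 'tvec': array([-524.19013093,  -33.63585354,  390.38837115])}
```

View pics/scene0.png

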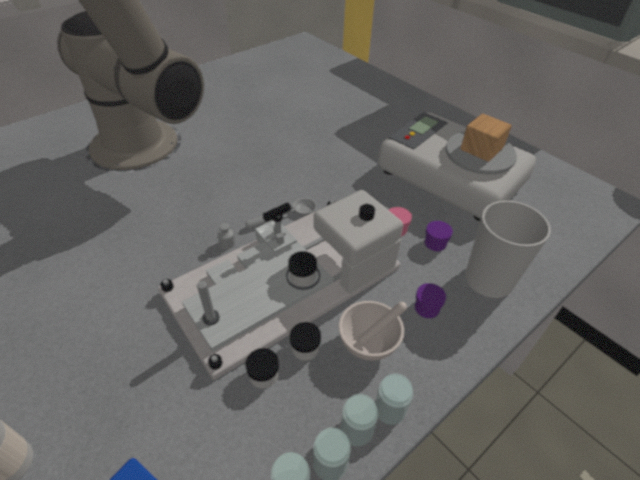

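View pics/top0.png

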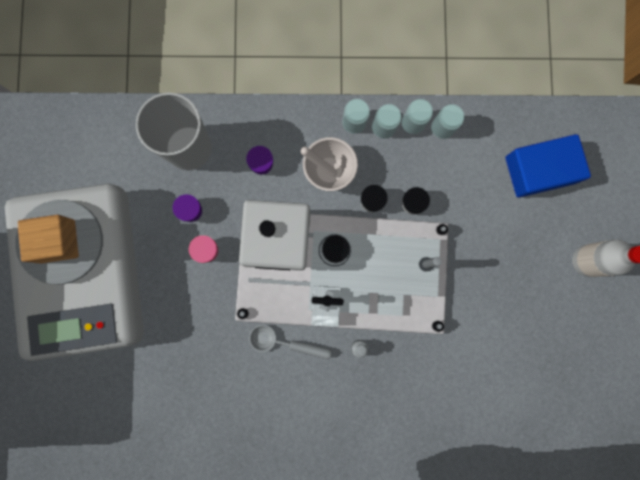

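View pics/wrist0.png

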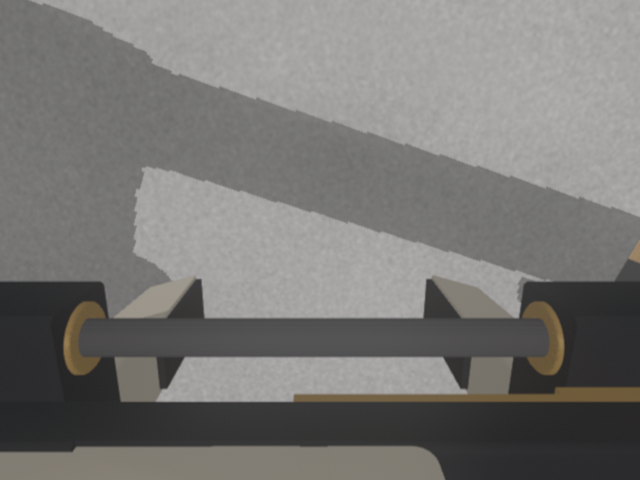

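The top view shows the tee at about (327,301), the jar lid at (335,249), the post at (427,264) and the base knobs at (443,229), (438,326) and (242,313). Next I'll measure these precisely.

```bash
cat > h.py <<'E'
import numpy as np, cv2
from plant import *
def ray(n,uv,m=None):
    m=m or camera_model(n); R=cv2.Rodrigues(np.array(m["rvec"]))[0]; t=np.array(m["tvec"])
    d=np.array([(uv[0]-m["cx"])/m["fx"],(uv[1]-m["cy"])/m["fy"],1.])
    return -R.T@t, R.T@d
def onz(n,uv,z,m=None):
    o,d=ray(n,uv,m); return o+d*(z-o[2])/d[2]
def tri(a,b):
    (o1,d1),(o2,d2)=a,b
    s=np.linalg.lstsq(np.c_[d1,-d2],o2-o1,rcond=None)[0]
    p,q=o1+s[0]*d1,o2+s[1]*d2
    return (p+q)/2,np.linalg.norm(p-q)
def proj(n,P):
    m=camera_model(n); return cv2.projectPoints(np.float64([P]),np.array(m["rvec"]),np.array(m["tvec"]),np.array([[m["fx"],0,m["cx"]],[0,m["fy"],m["cy"]],[0,0,1.]]),None)[0].ravel()
E
python3 - <<'E'
from h import *
t=cv2.imread("pics/top0.png");s=cv2.imread("pics/scene0.png")
for nm,im,box in [("top",t,(230,190,460,340)),("scene",s,(150,180,420,380))]:
    g=cv2.cvtColor(im,cv2.COLOR_BGR2GRAY)
    x0,y0,x1,y1=box
    m=(g<45).astype(np.uint8);n,l,st,c=cv2.connectedComponentsWithStats(m)
    for i in range(1,n):
        if st[i,4]>20 and x0<c[i][0]<x1 and y0<c[i][1]<y1:
            mm=cv2.minAreaRect(np.argwhere(l==i)[:,::-1].astype(np.float32)); print(nm,st[i],c[i].round(1),np.round(mm[1],1),round(mm[2]))
    cr=im[y0:y1,x0:x1];cv2.imwrite(f"pics/{nm}_c.png",cv2.resize(cr,None,fx=600/(y1-y0)*.85,fy=600/(y1-y0)*.85,interpolation=cv2.INTER_CUBIC))
for uv,z in [((327,301),123),((427,264),125),((335,249),74),((443,229),30),((438,326),30),((242,313),30),((267,228),151)]:
    print(uv,onz("top",uv,z).round(1))
E
```

```text
top [362 185  25  27 533] [373.9 197.6] [26. 24.] 90
top [403 188  27  25 527] [416.  200.2] [24. 26.] 90
top [260 222  15  14 162] [267.1 228.1] [13. 14.] 90
top [438 225  10   9  37] [441.1 230. ] [8.9 8. ] 39
top [323 235  27  27 569] [335.4 248.1] [26. 26.] 90
top [313 296  30   9 179] [327.8 300.6] [ 8. 29.] 90
top [240 309   8   9  28] [244.6 312.5] [8.1 5.6] 67
top [433 322   9   9  30] [436.  324.8] [6.6 8.1] 23
scene [264 204  26  18 240] [276.6 212.8] [12.7 27.7] 65
scene [360 205  14  15 177] [366.5 212. ] [14. 13.] 90
scene [289 252  28  25 538] [302.3 264.1] [27. 24.] 9
scene [161 281  11  10  62] [166.7 286.4] [8.4 9.6] 74
scene [290 323  30  29 707] [304.8 337.1] [28. 29.] 90
scene [246 349  33  32 814] [262.  364.5] [31.6 31.4] 79
scene [209 357  12  12  79] [215.1 363.4] [ 9.9 11.2] 76
(327, 301) [538.9  59.5 123. ]
(427, 264) [ 601.8 -113.1  125. ]
(335, 249) [632.3  43.1  74. ]
(443, 229) [ 674.5 -167.    30. ]
(438, 326) [ 490.1 -152.7   30. ]
(242, 313) [515.7 216.4  30. ]
(267, 228) [661.  160.4 151. ]
```

View pics/top_c.png

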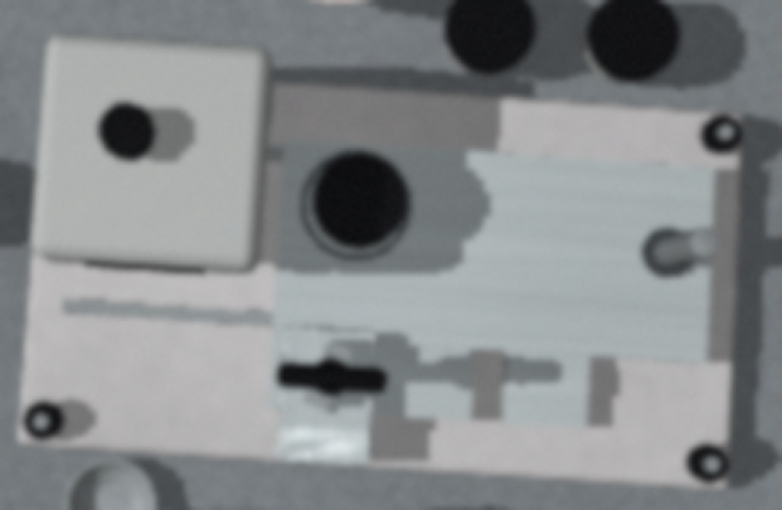

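View pics/scene_c.png

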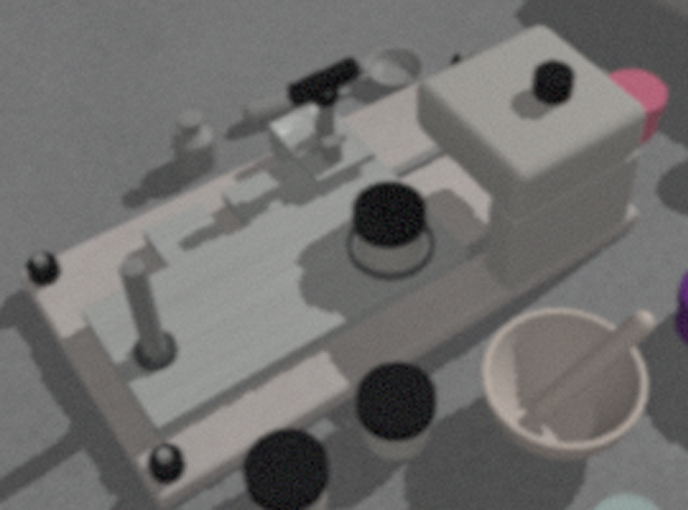

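The post's top is at about (437,262) in the top view and (203,283) in the scene view. The dark disc beside it is its collar. Next I'll triangulate the tee and post and get the yaw.

Run:
```python
from h import *
import plant
print([k for k in dir(plant) if not k.startswith('_')], getattr(plant,'tcp_to_tips',None))
print("tee tri",tri(ray("top",(327.6,300.6)),ray("scene",(276.6,212.8))))
print("tee top @121",onz("top",(327.6,300.6),121), "scene@117",onz("scene",(276.6,212.8),117))
print("post tri",tri(ray("top",(437,262)),ray("scene",(203,283))), onz("top",(437,262),125),onz("scene",(203,283),125))
# bar/plate directions
for a,b,z in [((236,318.5),(446,332.5),18),((447,223),(446,332.5),18),((312.5,300.2),(343,301.8),122)]:
    p,q=onz("top",a,z),onz("top",b,z);d=p-q;print(p.round(1),q.round(1),np.linalg.norm(d).round(1),"yaw of +y",np.arctan2(-d[0],d[1]).round(3))
for uv in [(302,269),(307,205),(238,267)]: print("head",onz("top",uv,133).round(1))
print(proj("top",(601,-120,125)),proj("top",(601,-120,40)))
```

```text
['Unreachable', 'camera_model', 'capture', 'close_job', 'get_obs', 'tcp_to_tips'] 14.0
tee tri (array([539.34108513,  57.97328032, 111.39382986]), np.float64(0.38800262003274355))
tee top @121 [539.58461067  58.43222872 121.        ] scene@117 [544.32607538  54.40942319 117.        ]
post tri (array([ 605.88449267, -129.79802641,  123.78107578]), np.float64(2.2951033637903735)) [ 605.24369685 -130.5182827   125.        ] [ 607.60792722 -129.21420569  125.        ]
[505.  229.2  18. ] [ 477.  -170.7   18. ] 400.9 yaw of +y -0.07
[ 687.8 -178.3   18. ] [ 477.  -170.7   18. ] 211.0 yaw of +y -1.607
[540.4  84.3 122. ] [537.5  32.1 122. ] 52.3 yaw of +y -0.055
head [593.2 102.1 133. ]
head [703.2  93.6 133. ]
head [596.7 210.4 133. ]
[430.99184861 264.4671049 ] [420.58817923 266.99689594]
```

drive_tool([
  {"hand": -1,"wz": -1},
  {"hand": -1,"wz": -1},
  {"hand": -1,"wz": -1},
  {"hand": -1,"wz": -1},
  {"hand": -1,"wz": -1},
  {"hand": -1,"wz": -1},
  {"hand": -1,"wz": -1},
  {"hand": -1,"wz": -1},
  {"hand": -1,"wz": -1},
  {"hand": -1,"wz": -1},
  {"hand": -1,"wz": -1},
  {"hand": -1,"wz": -1},
  {"hand": -1,"wz": -1},
  {"hand": -1,"wz": -0.16},
])

```text
invalid input
```

drive_tool([
  {"hand": -1,"tx": 0.2,"ty": -0.4},
  {"hand": -1,"tx": 0.44,"ty": -0.79},
  {"hand": -1,"tx": 0.44,"ty": -0.79},
  {"hand": -1,"tx": 0.44,"ty": -0.79},
  {"hand": -1,"tx": 0.44,"ty": -0.79},
  {"hand": -1,"tx": 0.44,"ty": -0.79},
  {"hand": -1,"tx": 0.44,"ty": -0.79},
  {"hand": -1,"tx": 0.44,"ty": -0.79},
  {"hand": -1,"tx": 0.44,"ty": -0.79},
  {"hand": -1,"tx": 0.44,"ty": -0.79},
  {"hand": -1,"tx": 0.44,"ty": -0.79},
  {"hand": -1,"tx": 0.44,"ty": -0.79},
  {"hand": -1,"tx": 0.44,"ty": -0.79},
  {"hand": -1,"tx": 0.44,"ty": -0.79},
  {"hand": -1,"tx": 0.44,"ty": -0.79},
  {"hand": -1,"tx": 0.44,"ty": -0.79},
  {"hand": -1,"tx": 0.44,"ty": -0.79},
  {"hand": -1,"tx": 0.44,"ty": -0.79},
  {"hand": -1,"tx": 0.3,"ty": -0.4},
  {"hand": -1},
])

```text
invalid input
```

Run:
```python
from h import *
o=get_obs();print(o["time"],o["tool_pos"],o["tcp_rot"],o["contact_force"])
m=camera_model("wrist");print(m)
for P in [(539.5,58.2,123),(539.5,30.2,123),(539.5,86,123)]: print(proj("wrist",P))
cv2.imwrite("pics/w1.png",capture("wrist")[:,:,::-1])
```

```text
0.15 [ 186.26881855 -490.55067598  240.22012606] [-3.14145535e+00  1.10837506e-03 -1.20801511e+00] [ 1.11573917 -0.53380499  0.52564008]
{'fx': 412.0539866629346, 'fy': 412.0539866629346, 'cx': 313.38973857214353, 'cy': 236.12452396270047, 'rvec': array([-2.40022378,  1.65706138,  0.22335635]), 'tvec': array([-524.30347006,  -33.64504117,  390.3618375 ])}
[ -880.04361192 -1327.38388738]
[ -778.78558777 -1269.35592009]
[ -984.44888131 -1387.21544747]
```

View pics/w1.png

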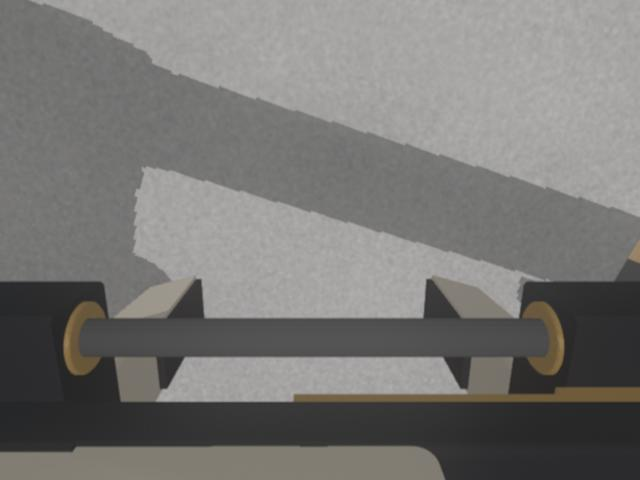

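The view hasn't changed because both calls were refused. It seems each row needs all seven keys.

drive_tool([
  {"hand": -1,"tx": 0,"ty": 0,"tz": 0,"wx": 0,"wy": 0,"wz": -1},
  {"hand": -1,"tx": 0,"ty": 0,"tz": 0,"wx": 0,"wy": 0,"wz": -1},
  {"hand": -1,"tx": 0,"ty": 0,"tz": 0,"wx": 0,"wy": 0,"wz": -1},
  {"hand": -1,"tx": 0,"ty": 0,"tz": 0,"wx": 0,"wy": 0,"wz": -1},
  {"hand": -1,"tx": 0,"ty": 0,"tz": 0,"wx": 0,"wy": 0,"wz": -1},
  {"hand": -1,"tx": 0,"ty": 0,"tz": 0,"wx": 0,"wy": 0,"wz": -1},
  {"hand": -1,"tx": 0,"ty": 0,"tz": 0,"wx": 0,"wy": 0,"wz": -1},
  {"hand": -1,"tx": 0,"ty": 0,"tz": 0,"wx": 0,"wy": 0,"wz": -1},
  {"hand": -1,"tx": 0,"ty": 0,"tz": 0,"wx": 0,"wy": 0,"wz": -1},
  {"hand": -1,"tx": 0,"ty": 0,"tz": 0,"wx": 0,"wy": 0,"wz": -1},
  {"hand": -1,"tx": 0,"ty": 0,"tz": 0,"wx": 0,"wy": 0,"wz": -1},
  {"hand": -1,"tx": 0,"ty": 0,"tz": 0,"wx": 0,"wy": 0,"wz": -1},
  {"hand": -1,"tx": 0,"ty": 0,"tz": 0,"wx": 0,"wy": 0,"wz": -1},
  {"hand": -1,"tx": 0,"ty": 0,"tz": 0,"wx": 0,"wy": 0,"wz": -0.16},
])

```text
time: 1.37
tool_pos: [186.3, -490.7, 240.5]
tcp_rot: [-3.141, 0.0, -0.056]
contact_force: [0.4, 0.2, -1.1]
grip_width: 92.1
```

drive_tool([
  {"hand": -1,"tx": 0.2,"ty": -0.4,"tz": 0,"wx": 0,"wy": 0,"wz": 0},
  {"hand": -1,"tx": 0.44,"ty": -0.79,"tz": 0,"wx": 0,"wy": 0,"wz": 0},
  {"hand": -1,"tx": 0.44,"ty": -0.79,"tz": 0,"wx": 0,"wy": 0,"wz": 0},
  {"hand": -1,"tx": 0.44,"ty": -0.79,"tz": 0,"wx": 0,"wy": 0,"wz": 0},
  {"hand": -1,"tx": 0.44,"ty": -0.79,"tz": 0,"wx": 0,"wy": 0,"wz": 0},
  {"hand": -1,"tx": 0.44,"ty": -0.79,"tz": 0,"wx": 0,"wy": 0,"wz": 0},
  {"hand": -1,"tx": 0.44,"ty": -0.79,"tz": 0,"wx": 0,"wy": 0,"wz": 0},
  {"hand": -1,"tx": 0.44,"ty": -0.79,"tz": 0,"wx": 0,"wy": 0,"wz": 0},
  {"hand": -1,"tx": 0.44,"ty": -0.79,"tz": 0,"wx": 0,"wy": 0,"wz": 0},
  {"hand": -1,"tx": 0.44,"ty": -0.79,"tz": 0,"wx": 0,"wy": 0,"wz": 0},
  {"hand": -1,"tx": 0.44,"ty": -0.79,"tz": 0,"wx": 0,"wy": 0,"wz": 0},
  {"hand": -1,"tx": 0.44,"ty": -0.79,"tz": 0,"wx": 0,"wy": 0,"wz": 0},
  {"hand": -1,"tx": 0.44,"ty": -0.79,"tz": 0,"wx": 0,"wy": 0,"wz": 0},
  {"hand": -1,"tx": 0.44,"ty": -0.79,"tz": 0,"wx": 0,"wy": 0,"wz": 0},
  {"hand": -1,"tx": 0.44,"ty": -0.79,"tz": 0,"wx": 0,"wy": 0,"wz": 0},
  {"hand": -1,"tx": 0.44,"ty": -0.79,"tz": 0,"wx": 0,"wy": 0,"wz": 0},
  {"hand": -1,"tx": 0.44,"ty": -0.79,"tz": 0,"wx": 0,"wy": 0,"wz": 0},
  {"hand": -1,"tx": 0.44,"ty": -0.79,"tz": 0,"wx": 0,"wy": 0,"wz": 0},
  {"hand": -1,"tx": 0.3,"ty": -0.4,"tz": 0,"wx": 0,"wy": 0,"wz": 0},
  {"hand": -1,"tx": 0,"ty": 0,"tz": 0,"wx": 0,"wy": 0,"wz": 0},
])

```text
time: 3.03
tool_pos: [540.5, 61.5, 240.1]
tcp_rot: [-3.141, -0.001, -0.058]
contact_force: [-0.1, -0.5, -0.7]
grip_width: 92.2
```

Run:
```python
from h import *
o=get_obs();print(o["time"],o["tool_pos"],o["tcp_rot"],o["contact_force"])
m=camera_model("wrist")
for P in [(539.5,58.2,123),(539.5,30.2,123),(539.5,86,123)]: print(proj("wrist",P))
cv2.imwrite("pics/w1.png",capture("wrist")[:,:,::-1])
```

```text
3.0333 [540.50166299  61.54462595 240.14803942] [-3.14065376e+00 -5.76271675e-04 -5.80306416e-02] [-0.14246561 -0.45127747 -0.69088058]
[313.64450601 239.77464498]
[316.07180783 279.5913697 ]
[311.10233202 198.0735921 ]
```

View pics/w1.png

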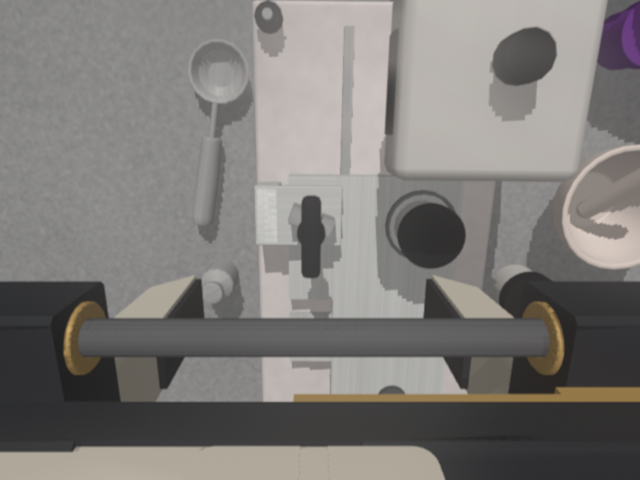

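The bar is at (311,196–277), parallel to the tool's y axis and nearly under the TCP. I'll go down and grip it.

drive_tool([
  {"hand": -1,"tx": -0.03,"ty": 0.05,"tz": 0.4,"wx": 0,"wy": 0,"wz": 0},
  {"hand": -1,"tx": 0,"ty": 0,"tz": 0.5,"wx": 0,"wy": 0,"wz": 0},
  {"hand": -1,"tx": 0,"ty": 0,"tz": 0.5,"wx": 0,"wy": 0,"wz": 0},
  {"hand": -1,"tx": 0,"ty": 0,"tz": 0.5,"wx": 0,"wy": 0,"wz": 0},
  {"hand": -1,"tx": 0,"ty": 0,"tz": 0.5,"wx": 0,"wy": 0,"wz": 0},
  {"hand": -1,"tx": 0,"ty": 0,"tz": 0.5,"wx": 0,"wy": 0,"wz": 0},
  {"hand": -1,"tx": 0,"ty": 0,"tz": 0.35,"wx": 0,"wy": 0,"wz": 0},
  {"hand": -1,"tx": 0,"ty": 0,"tz": 0,"wx": 0,"wy": 0,"wz": 0},
  {"hand": 1,"tx": 0,"ty": 0,"tz": 0,"wx": 0,"wy": 0,"wz": 0},
  {"hand": 1,"tx": 0,"ty": 0,"tz": 0,"wx": 0,"wy": 0,"wz": 0},
  {"hand": 1,"tx": 0,"ty": 0,"tz": 0,"wx": 0,"wy": 0,"wz": 0},
  {"hand": 1,"tx": 0,"ty": 0,"tz": 0,"wx": 0,"wy": 0,"wz": 0},
  {"hand": 1,"tx": 0,"ty": 0,"tz": 0,"wx": 0,"wy": 0,"wz": 0},
  {"hand": 1,"tx": 0,"ty": 0,"tz": 0,"wx": 0,"wy": 0,"wz": 0},
  {"hand": 1,"tx": 0,"ty": 0,"tz": 0,"wx": 0,"wy": 0,"wz": 0},
  {"hand": 1,"tx": 0,"ty": 0,"tz": 0,"wx": 0,"wy": 0,"wz": 0},
])

```text
time: 4.42
tool_pos: [537.6, 56.5, 110.8]
tcp_rot: [3.142, -0.0, -0.059]
contact_force: [0.2, -0.5, -0.9]
grip_width: 43.1
```

drive_tool([
  {"hand": 1,"tx": 0.02,"ty": -0.07,"tz": 0,"wx": 0,"wy": 0,"wz": 0},
  {"hand": 1,"tx": 0,"ty": 0,"tz": 0,"wx": 0,"wy": 0,"wz": 0},
  {"hand": 1,"tx": 0,"ty": 0,"tz": 0,"wx": 0,"wy": 0,"wz": 0},
  {"hand": 1,"tx": 0,"ty": 0,"tz": 0,"wx": 0,"wy": 0,"wz": 0},
  {"hand": 1,"tx": 0,"ty": 0,"tz": 0,"wx": 0,"wy": 0,"wz": 0},
  {"hand": 1,"tx": 0,"ty": 0,"tz": 0,"wx": 0,"wy": 0,"wz": 0},
  {"hand": 1,"tx": 0,"ty": 0,"tz": 0,"wx": 0,"wy": 0,"wz": 0},
  {"hand": 1,"tx": 0,"ty": 0,"tz": 0,"wx": 0,"wy": 0,"wz": 0},
])

```text
time: 5.08
tool_pos: [538.6, 59.1, 110.7]
tcp_rot: [3.142, -0.0, -0.06]
contact_force: [2.0, 0.9, -1.3]
grip_width: 12.7
```

drive_tool([
  {"hand": 1,"tx": 0,"ty": 0,"tz": 0,"wx": 0,"wy": 0,"wz": 0},
  {"hand": 1,"tx": 0,"ty": 0,"tz": 0,"wx": 0,"wy": 0,"wz": 0},
  {"hand": 1,"tx": 0,"ty": 0,"tz": 0,"wx": 0,"wy": 0,"wz": 0},
])

```text
time: 5.33
tool_pos: [538.6, 59.2, 110.7]
tcp_rot: [3.142, -0.0, -0.06]
contact_force: [1.7, 0.3, -2.5]
grip_width: 12.8
```

Gripped at 12.8 mm. Next I'll lift 20.5 mm.

drive_tool([
  {"hand": 1,"tx": 0,"ty": 0,"tz": -0.1,"wx": 0,"wy": 0,"wz": 0},
  {"hand": 1,"tx": 0,"ty": 0,"tz": -0.1,"wx": 0,"wy": 0,"wz": 0},
  {"hand": 1,"tx": 0,"ty": 0,"tz": -0.1,"wx": 0,"wy": 0,"wz": 0},
  {"hand": 1,"tx": 0,"ty": 0,"tz": -0.1,"wx": 0,"wy": 0,"wz": 0},
  {"hand": 1,"tx": 0,"ty": 0,"tz": -0.12,"wx": 0,"wy": 0,"wz": 0},
  {"hand": 1,"tx": 0,"ty": 0,"tz": 0,"wx": 0,"wy": 0,"wz": 0},
  {"hand": 1,"tx": 0,"ty": 0,"tz": 0,"wx": 0,"wy": 0,"wz": 0},
])

```text
time: 5.92
tool_pos: [538.4, 59.2, 131.6]
tcp_rot: [3.141, -0.0, -0.06]
contact_force: [3.1, 1.1, -9.8]
grip_width: 12.8
```

drive_tool([
  {"hand": 1,"tx": 0,"ty": 0,"tz": 0,"wx": 0,"wy": 0,"wz": -0.6},
  {"hand": 1,"tx": 0,"ty": 0,"tz": 0,"wx": 0,"wy": 0,"wz": -0.8},
  {"hand": 1,"tx": 0,"ty": 0,"tz": 0,"wx": 0,"wy": 0,"wz": -0.8},
  {"hand": 1,"tx": 0,"ty": 0,"tz": 0,"wx": 0,"wy": 0,"wz": -0.8},
  {"hand": 1,"tx": 0,"ty": 0,"tz": 0,"wx": 0,"wy": 0,"wz": -0.8},
  {"hand": 1,"tx": 0,"ty": 0,"tz": 0,"wx": 0,"wy": 0,"wz": -0.8},
  {"hand": 1,"tx": 0,"ty": 0,"tz": 0,"wx": 0,"wy": 0,"wz": -0.8},
  {"hand": 1,"tx": 0,"ty": 0,"tz": 0,"wx": 0,"wy": 0,"wz": -0.6},
])

```text
time: 6.58
tool_pos: [538.2, 59.1, 131.2]
tcp_rot: [-3.141, 0.001, 0.467]
contact_force: [2.6, 0.3, -9.9]
grip_width: 12.7
```

drive_tool([
  {"hand": 1,"tx": 0,"ty": 0,"tz": 0,"wx": 0,"wy": 0,"wz": -0.8},
  {"hand": 1,"tx": 0,"ty": 0,"tz": 0,"wx": 0,"wy": 0,"wz": -0.8},
  {"hand": 1,"tx": 0,"ty": 0,"tz": 0,"wx": 0,"wy": 0,"wz": -0.8},
  {"hand": 1,"tx": 0,"ty": 0,"tz": 0,"wx": 0,"wy": 0,"wz": -0.8},
  {"hand": 1,"tx": 0,"ty": 0,"tz": 0,"wx": 0,"wy": 0,"wz": -0.8},
  {"hand": 1,"tx": 0,"ty": 0,"tz": 0,"wx": 0,"wy": 0,"wz": -0.8},
  {"hand": 1,"tx": 0,"ty": 0,"tz": 0,"wx": 0,"wy": 0,"wz": -0.8},
  {"hand": 1,"tx": 0,"ty": 0,"tz": 0,"wx": 0,"wy": 0,"wz": -0.8},
  {"hand": 1,"tx": 0,"ty": 0,"tz": 0,"wx": 0,"wy": 0,"wz": -0.8},
  {"hand": 1,"tx": 0,"ty": 0,"tz": 0,"wx": 0,"wy": 0,"wz": -0.4},
  {"hand": 1,"tx": 0,"ty": 0,"tz": 0,"wx": 0,"wy": 0,"wz": 0},
  {"hand": 1,"tx": 0,"ty": 0,"tz": 0,"wx": 0,"wy": 0,"wz": 0},
])

```text
time: 7.58
tool_pos: [538.2, 59.1, 131.2]
tcp_rot: [-3.141, 0.001, 1.126]
contact_force: [2.5, -0.6, -8.9]
grip_width: 12.7
```

drive_tool([
  {"hand": 1,"tx": 0,"ty": 0,"tz": 0.05,"wx": 0,"wy": 0,"wz": 0},
  {"hand": 1,"tx": 0,"ty": 0,"tz": 0.04,"wx": 0,"wy": 0,"wz": 0},
  {"hand": 0,"tx": 0,"ty": 0,"tz": 0,"wx": 0,"wy": 0,"wz": 0},
  {"hand": 0,"tx": 0,"ty": 0,"tz": 0,"wx": 0,"wy": 0,"wz": 0},
  {"hand": 0,"tx": 0,"ty": 0,"tz": 0,"wx": 0,"wy": 0,"wz": 0},
  {"hand": 0,"tx": 0,"ty": 0,"tz": 0,"wx": 0,"wy": 0,"wz": 0},
  {"hand": 0,"tx": 0,"ty": 0,"tz": 0,"wx": 0,"wy": 0,"wz": 0},
  {"hand": 0,"tx": 0,"ty": 0,"tz": 0,"wx": 0,"wy": 0,"wz": 0},
])

```text
time: 8.25
tool_pos: [538.6, 59.2, 128.2]
tcp_rot: [3.141, -0.0, 1.127]
contact_force: [0.1, -0.5, -0.2]
grip_width: 44.7
```

drive_tool([
  {"hand": 0,"tx": 0,"ty": 0,"tz": -0.4,"wx": 0,"wy": 0,"wz": 0},
  {"hand": 0,"tx": 0,"ty": 0,"tz": -0.6,"wx": 0,"wy": 0,"wz": 0},
  {"hand": 0,"tx": 0,"ty": 0,"tz": -0.6,"wx": 0,"wy": 0,"wz": 0},
  {"hand": 0,"tx": 0,"ty": 0,"tz": -0.6,"wx": 0,"wy": 0,"wz": 0},
  {"hand": 0,"tx": 0,"ty": 0,"tz": 0,"wx": 0,"wy": 0,"wz": 0},
  {"hand": 0,"tx": 0,"ty": 0,"tz": 0,"wx": 0,"wy": 0,"wz": 0},
  {"hand": 0,"tx": 0,"ty": 0,"tz": 0,"wx": 0,"wy": 0,"wz": 0},
])

```text
time: 8.83
tool_pos: [538.1, 59.2, 215.3]
tcp_rot: [-3.141, 0.0, 1.127]
contact_force: [-0.2, 0.4, 0.1]
grip_width: 46.1
```

Run:
```python
from h import *
o=get_obs();print(o["time"],o["tool_pos"],o["tcp_rot"])
w=capture("wrist")[:,:,::-1];s=capture("scene")[:,:,::-1]
cv2.imwrite("pics/w2.png",np.hstack([cv2.resize(w,(400,300)),cv2.resize(s[130:400,120:440],(400,300))]))
```

```text
8.8333 [538.07515825  59.18787301 215.31955997] [-3.14079105e+00  4.09412027e-04  1.12715827e+00]
```

View pics/w2.png

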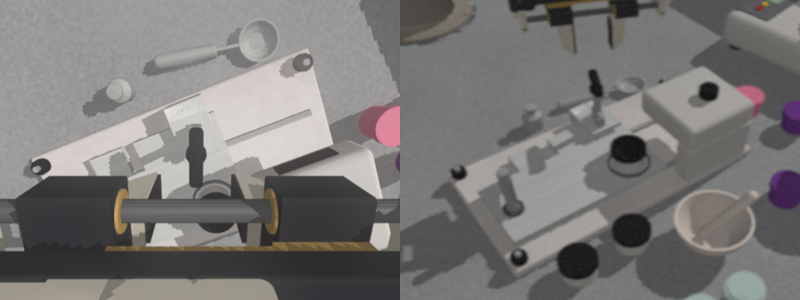

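The handle stays up and twisted, seen as the bar at (196,155) in the left half, and the slide hasn't moved. I'll turn back and go behind the post.

drive_tool([
  {"hand": 1,"tx": 0,"ty": 0,"tz": 0,"wx": 0,"wy": 0,"wz": 1},
  {"hand": 1,"tx": 0,"ty": 0,"tz": 0,"wx": 0,"wy": 0,"wz": 1},
  {"hand": 1,"tx": 0,"ty": 0,"tz": 0,"wx": 0,"wy": 0,"wz": 1},
  {"hand": 1,"tx": 0,"ty": 0,"tz": 0,"wx": 0,"wy": 0,"wz": 1},
  {"hand": 1,"tx": 0,"ty": 0,"tz": 0,"wx": 0,"wy": 0,"wz": 1},
  {"hand": 1,"tx": 0,"ty": 0,"tz": 0,"wx": 0,"wy": 0,"wz": 1},
  {"hand": 1,"tx": 0,"ty": 0,"tz": 0,"wx": 0,"wy": 0,"wz": 1},
  {"hand": 1,"tx": 0,"ty": 0,"tz": 0,"wx": 0,"wy": 0,"wz": 1},
  {"hand": 1,"tx": 0,"ty": 0,"tz": 0,"wx": 0,"wy": 0,"wz": 1},
  {"hand": 1,"tx": 0,"ty": 0,"tz": 0,"wx": 0,"wy": 0,"wz": 1},
  {"hand": 1,"tx": 0,"ty": 0,"tz": 0,"wx": 0,"wy": 0,"wz": 1},
  {"hand": 1,"tx": 0,"ty": 0,"tz": 0,"wx": 0,"wy": 0,"wz": 1},
  {"hand": 1,"tx": 0,"ty": 0,"tz": 0,"wx": 0,"wy": 0,"wz": 1},
  {"hand": 1,"tx": 0,"ty": 0,"tz": 0,"wx": 0,"wy": 0,"wz": 0.6},
])

```text
time: 10.1
tool_pos: [538.0, 59.2, 214.7]
tcp_rot: [3.141, 0.002, -0.064]
contact_force: [0.2, 0.1, -0.4]
grip_width: 0.6
```

drive_tool([
  {"hand": 1,"tx": 0.25,"ty": 0.72,"tz": 0,"wx": 0,"wy": 0,"wz": 0},
  {"hand": 1,"tx": 0.25,"ty": 0.72,"tz": 0,"wx": 0,"wy": 0,"wz": 0},
  {"hand": 1,"tx": 0.25,"ty": 0.72,"tz": 0,"wx": 0,"wy": 0,"wz": 0},
  {"hand": 1,"tx": 0.25,"ty": 0.72,"tz": 0,"wx": 0,"wy": 0,"wz": 0},
  {"hand": 1,"tx": 0.25,"ty": 0.72,"tz": 0,"wx": 0,"wy": 0,"wz": 0},
  {"hand": 1,"tx": 0.25,"ty": 0.72,"tz": 0,"wx": 0,"wy": 0,"wz": 0},
  {"hand": 1,"tx": 0.25,"ty": 0.72,"tz": 0,"wx": 0,"wy": 0,"wz": 0},
  {"hand": 1,"tx": 0.25,"ty": 0.72,"tz": 0,"wx": 0,"wy": 0,"wz": 0},
  {"hand": 1,"tx": 0,"ty": 0,"tz": 0,"wx": 0,"wy": 0,"wz": 0},
  {"hand": 1,"tx": 0,"ty": 0,"tz": 0,"wx": 0,"wy": 0,"wz": 0},
  {"hand": 1,"tx": 0,"ty": 0,"tz": 0,"wx": 0,"wy": 0,"wz": 0},
])

```text
time: 11.02
tool_pos: [604.1, -175.1, 214.7]
tcp_rot: [-3.14, 0.002, -0.06]
contact_force: [-0.5, 0.7, 0.7]
grip_width: 0.4
```

Run:
```python
from h import *
o=get_obs();print(o["time"],o["tool_pos"],o["tcp_rot"])
m=camera_model("wrist")
print(proj("wrist",(606,-130,125)))
cv2.imwrite("pics/w3.png",capture("wrist")[:,:,::-1])
```

```text
11.0167 [ 604.13090531 -175.11283956  214.69745314] [-3.14047721e+00  2.17588829e-03 -5.99287304e-02]
[314.0445444  169.87094657]
```

View pics/w3.png

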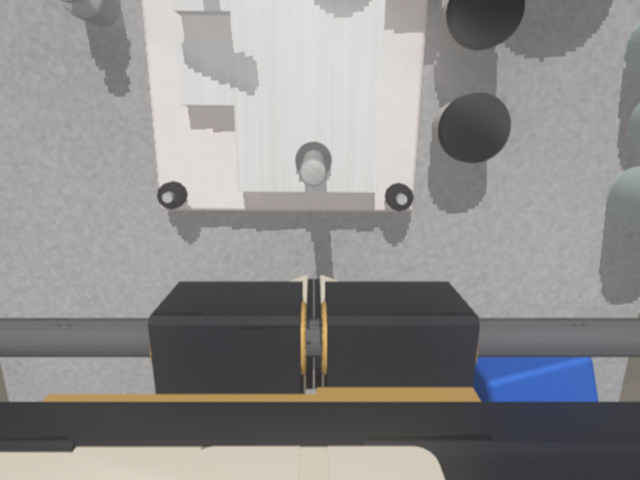

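The post's top is at (313,171), right where I predicted, straight ahead of the closed fingers. I'll go down and push.

drive_tool([
  {"hand": 1,"tx": 0,"ty": 0,"tz": 0.45,"wx": 0,"wy": 0,"wz": 0},
  {"hand": 1,"tx": 0,"ty": 0,"tz": 0.6,"wx": 0,"wy": 0,"wz": 0},
  {"hand": 1,"tx": 0,"ty": 0,"tz": 0.6,"wx": 0,"wy": 0,"wz": 0},
  {"hand": 1,"tx": 0,"ty": 0,"tz": 0.6,"wx": 0,"wy": 0,"wz": 0},
  {"hand": 1,"tx": 0,"ty": 0,"tz": 0.5,"wx": 0,"wy": 0,"wz": 0},
  {"hand": 1,"tx": 0,"ty": 0,"tz": 0,"wx": 0,"wy": 0,"wz": 0},
  {"hand": 1,"tx": 0,"ty": -0.15,"tz": 0,"wx": 0,"wy": 0,"wz": 0},
  {"hand": 1,"tx": 0,"ty": -0.15,"tz": 0,"wx": 0,"wy": 0,"wz": 0},
  {"hand": 1,"tx": 0,"ty": -0.1,"tz": 0,"wx": 0,"wy": 0,"wz": 0},
  {"hand": 1,"tx": 0,"ty": -0.05,"tz": 0,"wx": 0,"wy": 0,"wz": 0},
  {"hand": 1,"tx": 0,"ty": -0.05,"tz": 0,"wx": 0,"wy": 0,"wz": 0},
  {"hand": 1,"tx": 0,"ty": -0.05,"tz": 0,"wx": 0,"wy": 0,"wz": 0},
  {"hand": 1,"tx": 0,"ty": -0.05,"tz": 0,"wx": 0,"wy": 0,"wz": 0},
  {"hand": 1,"tx": 0,"ty": -0.05,"tz": 0,"wx": 0,"wy": 0,"wz": 0},
  {"hand": 1,"tx": 0,"ty": -0.05,"tz": 0,"wx": 0,"wy": 0,"wz": 0},
])

```text
time: 12.32
tool_pos: [606.4, -147.9, 106.1]
tcp_rot: [3.141, -0.0, -0.06]
contact_force: [-1.3, -2.0, 0.5]
grip_width: 0.5
```

drive_tool([
  {"hand": 1,"tx": 0,"ty": -0.06,"tz": 0,"wx": 0,"wy": 0,"wz": 0},
  {"hand": 1,"tx": 0,"ty": -0.08,"tz": 0,"wx": 0,"wy": 0,"wz": 0},
  {"hand": 1,"tx": 0,"ty": -0.12,"tz": 0,"wx": 0,"wy": 0,"wz": 0},
  {"hand": 1,"tx": 0,"ty": -0.12,"tz": 0,"wx": 0,"wy": 0,"wz": 0},
  {"hand": 1,"tx": 0,"ty": -0.12,"tz": 0,"wx": 0,"wy": 0,"wz": 0},
  {"hand": 1,"tx": 0,"ty": -0.12,"tz": 0,"wx": 0,"wy": 0,"wz": 0},
  {"hand": 1,"tx": 0,"ty": -0.12,"tz": 0,"wx": 0,"wy": 0,"wz": 0},
  {"hand": 1,"tx": 0,"ty": -0.12,"tz": 0,"wx": 0,"wy": 0,"wz": 0},
  {"hand": 1,"tx": 0,"ty": -0.12,"tz": 0,"wx": 0,"wy": 0,"wz": 0},
  {"hand": 1,"tx": 0,"ty": -0.12,"tz": 0,"wx": 0,"wy": 0,"wz": 0},
  {"hand": 1,"tx": 0,"ty": -0.12,"tz": 0,"wx": 0,"wy": 0,"wz": 0},
  {"hand": 1,"tx": 0,"ty": -0.12,"tz": 0,"wx": 0,"wy": 0,"wz": 0},
  {"hand": 1,"tx": 0,"ty": -0.12,"tz": 0,"wx": 0,"wy": 0,"wz": 0},
  {"hand": 1,"tx": 0,"ty": -0.12,"tz": 0,"wx": 0,"wy": 0,"wz": 0},
  {"hand": 1,"tx": 0,"ty": -0.12,"tz": 0,"wx": 0,"wy": 0,"wz": 0},
  {"hand": 1,"tx": 0,"ty": -0.12,"tz": 0,"wx": 0,"wy": 0,"wz": 0},
  {"hand": 1,"tx": 0,"ty": -0.08,"tz": 0,"wx": 0,"wy": 0,"wz": 0},
  {"hand": 1,"tx": 0,"ty": -0.05,"tz": 0,"wx": 0,"wy": 0,"wz": 0},
  {"hand": 1,"tx": 0,"ty": 0,"tz": 0,"wx": 0,"wy": 0,"wz": 0},
])

```text
time: 13.9
tool_pos: [610.8, -69.0, 105.8]
tcp_rot: [-3.141, 0.001, -0.059]
contact_force: [0.5, -0.4, -0.0]
grip_width: 0.3
```

Next I'll inch in to the stop while watching the force.

drive_tool([
  {"hand": 1,"tx": 0,"ty": -0.05,"tz": 0,"wx": 0,"wy": 0,"wz": 0},
  {"hand": 1,"tx": 0,"ty": -0.05,"tz": 0,"wx": 0,"wy": 0,"wz": 0},
  {"hand": 1,"tx": 0,"ty": -0.05,"tz": 0,"wx": 0,"wy": 0,"wz": 0},
  {"hand": 1,"tx": 0,"ty": -0.05,"tz": 0,"wx": 0,"wy": 0,"wz": 0},
])

```text
time: 14.23
tool_pos: [611.3, -61.8, 105.8]
tcp_rot: [3.141, 0.0, -0.06]
contact_force: [-0.2, -1.3, -0.4]
grip_width: 0.2
```

drive_tool([
  {"hand": 1,"tx": 0,"ty": -0.03,"tz": 0,"wx": 0,"wy": 0,"wz": 0},
  {"hand": 1,"tx": 0,"ty": -0.03,"tz": 0,"wx": 0,"wy": 0,"wz": 0},
])

```text
time: 14.4
tool_pos: [611.5, -59.6, 105.9]
tcp_rot: [3.141, 0.0, -0.059]
contact_force: [-0.8, -6.2, -0.5]
grip_width: 0.9
```

drive_tool([
  {"hand": 1,"tx": 0,"ty": -0.03,"tz": 0,"wx": 0,"wy": 0,"wz": 0},
])

```text
time: 14.48
tool_pos: [611.5, -59.4, 105.9]
tcp_rot: [3.139, 0.0, -0.059]
contact_force: [-1.5, -10.6, -0.4]
grip_width: 0.3
```

The force climbed to 10.6 N and motion stopped after about 90 mm of travel, so it's at the stop. I'll back off and rise.

drive_tool([
  {"hand": 1,"tx": 0,"ty": 0,"tz": 0,"wx": 0,"wy": 0,"wz": 0},
  {"hand": 1,"tx": 0,"ty": 0,"tz": 0,"wx": 0,"wy": 0,"wz": 0},
  {"hand": 1,"tx": 0,"ty": 0.1,"tz": 0,"wx": 0,"wy": 0,"wz": 0},
  {"hand": 1,"tx": 0,"ty": 0.2,"tz": 0,"wx": 0,"wy": 0,"wz": 0},
  {"hand": 1,"tx": 0,"ty": 0.2,"tz": -0.1,"wx": 0,"wy": 0,"wz": 0},
  {"hand": 1,"tx": 0,"ty": 0,"tz": -0.6,"wx": 0,"wy": 0,"wz": 0},
  {"hand": 1,"tx": 0,"ty": 0,"tz": -0.7,"wx": 0,"wy": 0,"wz": 0},
  {"hand": 1,"tx": 0,"ty": 0,"tz": -0.7,"wx": 0,"wy": 0,"wz": 0},
  {"hand": 1,"tx": 0,"ty": 0,"tz": -0.65,"wx": 0,"wy": 0,"wz": 0},
  {"hand": 0,"tx": 0,"ty": 0,"tz": 0,"wx": 0,"wy": 0,"wz": 0},
])

```text
time: 15.32
tool_pos: [612.9, -79.2, 222.5]
tcp_rot: [3.14, -0.011, -0.06]
contact_force: [1.0, -0.2, 0.3]
grip_width: 3.6
```

Run:
```python
from h import *
o=get_obs();print(o["time"],o["tool_pos"],o["tcp_rot"])
w=capture("wrist")[:,:,::-1];s=capture("scene")[:,:,::-1]
cv2.imwrite("pics/w4.png",np.hstack([cv2.resize(w,(400,300)),cv2.resize(s[130:400,120:440],(400,300))]))
print(proj("wrist",(611.2,-40,125))*400/640)
```

```text
15.3167 [612.89252544 -79.18327997 222.46019394] [ 3.13984713 -0.01061472 -0.05984555]
[194.52587156 112.93366888]
```

View pics/w4.png

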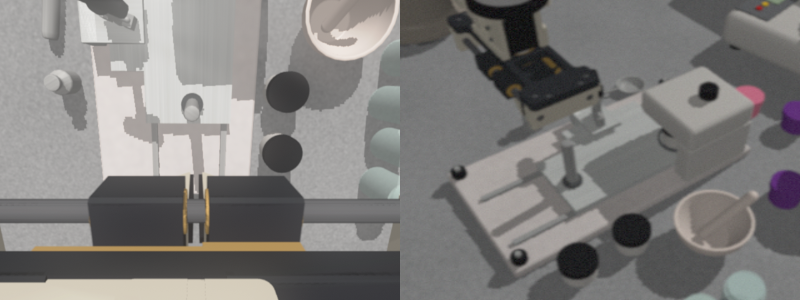

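The slide is fully in, with the post at (191,112), and the jar is inside the head. I'll go back to the tee and turn to the bar's yaw.

drive_tool([
  {"hand": 0,"tx": -0.41,"ty": -0.67,"tz": 0,"wx": 0,"wy": 0,"wz": 0},
  {"hand": 0,"tx": -0.41,"ty": -0.67,"tz": 0,"wx": 0,"wy": 0,"wz": 0},
  {"hand": 0,"tx": -0.41,"ty": -0.67,"tz": 0,"wx": 0,"wy": 0,"wz": 0},
  {"hand": 0,"tx": -0.41,"ty": -0.67,"tz": 0,"wx": 0,"wy": 0,"wz": 0},
  {"hand": 0,"tx": -0.41,"ty": -0.67,"tz": 0,"wx": 0,"wy": 0,"wz": 0},
  {"hand": 0,"tx": 0,"ty": 0,"tz": 0,"wx": 0,"wy": 0,"wz": -0.6},
  {"hand": 0,"tx": 0,"ty": 0,"tz": 0,"wx": 0,"wy": 0,"wz": -1},
  {"hand": 0,"tx": 0,"ty": 0,"tz": 0,"wx": 0,"wy": 0,"wz": -1},
  {"hand": 0,"tx": 0,"ty": 0,"tz": 0,"wx": 0,"wy": 0,"wz": -1},
  {"hand": 0,"tx": 0,"ty": 0,"tz": 0,"wx": 0,"wy": 0,"wz": -1},
  {"hand": 0,"tx": 0,"ty": 0,"tz": 0,"wx": 0,"wy": 0,"wz": -1},
  {"hand": 0,"tx": 0,"ty": 0,"tz": 0,"wx": 0,"wy": 0,"wz": -1},
  {"hand": 0,"tx": 0,"ty": 0,"tz": 0,"wx": 0,"wy": 0,"wz": -1},
  {"hand": 0,"tx": 0,"ty": 0,"tz": 0,"wx": 0,"wy": 0,"wz": -1},
  {"hand": 0,"tx": 0,"ty": 0,"tz": 0,"wx": 0,"wy": 0,"wz": -1},
  {"hand": 0,"tx": 0,"ty": 0,"tz": 0,"wx": 0,"wy": 0,"wz": -1},
  {"hand": 0,"tx": 0,"ty": 0,"tz": 0,"wx": 0,"wy": 0,"wz": -1},
  {"hand": 0,"tx": 0,"ty": 0,"tz": 0,"wx": 0,"wy": 0,"wz": -1},
  {"hand": 0,"tx": 0,"ty": 0,"tz": 0,"wx": 0,"wy": 0,"wz": -1},
  {"hand": 0,"tx": 0,"ty": 0,"tz": 0,"wx": 0,"wy": 0,"wz": 0},
])

```text
time: 17.08
tool_pos: [535.8, 60.3, 214.4]
tcp_rot: [-3.139, 0.001, 1.13]
contact_force: [-0.6, -0.2, 0.5]
grip_width: 45.6
```

Run:
```python
from h import *
o=get_obs();print(o["time"],o["tool_pos"],o["tcp_rot"],o["grip_width"])
w=capture("wrist")[:,:,::-1]
cv2.imwrite("pics/w5.png",w)
print(proj("wrist",(538.5,59.2,139)))
```

```text
17.0833 [535.82876012  60.3002357  214.37257432] [-3.13880079e+00  1.18590380e-03  1.13014822e+00] 45.642159459555906
[315.29174584 260.89382561]
```

View pics/w5.png

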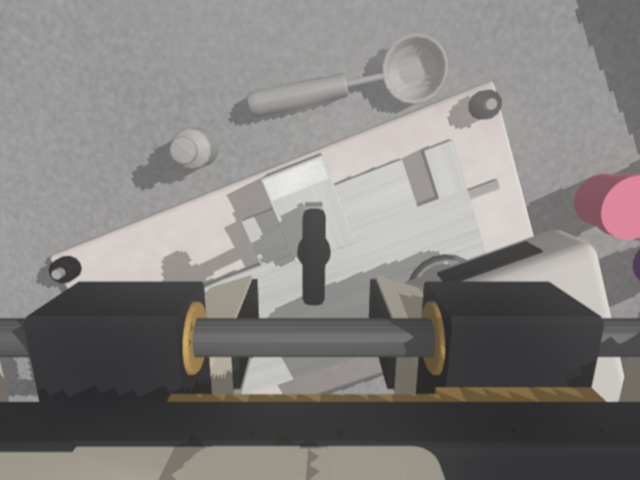

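The bar at (314,256) is aligned with the jaws. I'll descend and grip.

drive_tool([
  {"hand": 0,"tx": 0,"ty": 0.07,"tz": 0.3,"wx": 0,"wy": 0,"wz": 0},
  {"hand": 0,"tx": 0,"ty": 0,"tz": 0.5,"wx": 0,"wy": 0,"wz": 0},
  {"hand": 0,"tx": 0,"ty": 0,"tz": 0.5,"wx": 0,"wy": 0,"wz": 0},
  {"hand": 0,"tx": 0,"ty": 0,"tz": 0.5,"wx": 0,"wy": 0,"wz": 0},
  {"hand": 0,"tx": 0,"ty": 0,"tz": 0.38,"wx": 0,"wy": 0,"wz": 0},
  {"hand": 0,"tx": 0,"ty": 0,"tz": 0,"wx": 0,"wy": 0,"wz": 0},
  {"hand": 1,"tx": 0,"ty": 0,"tz": 0,"wx": 0,"wy": 0,"wz": 0},
  {"hand": 1,"tx": 0,"ty": 0,"tz": 0,"wx": 0,"wy": 0,"wz": 0},
  {"hand": 1,"tx": 0,"ty": 0,"tz": 0,"wx": 0,"wy": 0,"wz": 0},
  {"hand": 1,"tx": 0,"ty": 0,"tz": 0,"wx": 0,"wy": 0,"wz": 0},
  {"hand": 1,"tx": 0,"ty": 0,"tz": 0,"wx": 0,"wy": 0,"wz": 0},
  {"hand": 1,"tx": 0,"ty": 0,"tz": 0,"wx": 0,"wy": 0,"wz": 0},
  {"hand": 1,"tx": 0,"ty": 0,"tz": 0,"wx": 0,"wy": 0,"wz": 0},
  {"hand": 1,"tx": 0,"ty": 0,"tz": 0,"wx": 0,"wy": 0,"wz": 0},
  {"hand": 1,"tx": 0,"ty": 0,"tz": 0,"wx": 0,"wy": 0,"wz": 0},
  {"hand": 1,"tx": 0,"ty": 0,"tz": 0,"wx": 0,"wy": 0,"wz": 0},
])

```text
time: 18.47
tool_pos: [539.4, 59.0, 129.3]
tcp_rot: [3.14, 0.0, 1.127]
contact_force: [-1.2, -2.2, 5.6]
grip_width: 12.8
```

drive_tool([
  {"hand": 1,"tx": 0,"ty": 0,"tz": -0.06,"wx": 0,"wy": 0,"wz": 0},
  {"hand": 1,"tx": 0,"ty": 0,"tz": -0.06,"wx": 0,"wy": 0,"wz": 0},
  {"hand": 1,"tx": 0,"ty": 0,"tz": 0,"wx": 0,"wy": 0,"wz": 0},
  {"hand": 1,"tx": 0,"ty": 0,"tz": 0,"wx": 0,"wy": 0,"wz": 0},
])

```text
time: 18.8
tool_pos: [538.9, 59.1, 132.7]
tcp_rot: [-3.141, 0.001, 1.127]
contact_force: [2.9, -2.5, -10.0]
grip_width: 12.7
```

drive_tool([
  {"hand": 1,"tx": 0,"ty": 0,"tz": 0,"wx": 0,"wy": 0,"wz": 0.8},
  {"hand": 1,"tx": 0,"ty": 0,"tz": 0,"wx": 0,"wy": 0,"wz": 0.8},
  {"hand": 1,"tx": 0,"ty": 0,"tz": 0,"wx": 0,"wy": 0,"wz": 0.8},
  {"hand": 1,"tx": 0,"ty": 0,"tz": 0,"wx": 0,"wy": 0,"wz": 0.8},
  {"hand": 1,"tx": 0,"ty": 0,"tz": 0,"wx": 0,"wy": 0,"wz": 0.8},
  {"hand": 1,"tx": 0,"ty": 0,"tz": 0,"wx": 0,"wy": 0,"wz": 0.8},
  {"hand": 1,"tx": 0,"ty": 0,"tz": 0,"wx": 0,"wy": 0,"wz": 0.8},
  {"hand": 1,"tx": 0,"ty": 0,"tz": 0,"wx": 0,"wy": 0,"wz": 0.8},
  {"hand": 1,"tx": 0,"ty": 0,"tz": 0,"wx": 0,"wy": 0,"wz": 0.8},
  {"hand": 1,"tx": 0,"ty": 0,"tz": 0,"wx": 0,"wy": 0,"wz": 0.8},
  {"hand": 1,"tx": 0,"ty": 0,"tz": 0,"wx": 0,"wy": 0,"wz": 0.8},
  {"hand": 1,"tx": 0,"ty": 0,"tz": 0,"wx": 0,"wy": 0,"wz": 0.8},
  {"hand": 1,"tx": 0,"ty": 0,"tz": 0,"wx": 0,"wy": 0,"wz": 0.8},
  {"hand": 1,"tx": 0,"ty": 0,"tz": 0,"wx": 0,"wy": 0,"wz": 0.8},
  {"hand": 1,"tx": 0,"ty": 0,"tz": 0,"wx": 0,"wy": 0,"wz": 0.8},
  {"hand": 1,"tx": 0,"ty": 0,"tz": 0,"wx": 0,"wy": 0,"wz": 0.8},
  {"hand": 1,"tx": 0,"ty": 0,"tz": 0,"wx": 0,"wy": 0,"wz": 0.7},
  {"hand": 1,"tx": 0,"ty": 0,"tz": 0,"wx": 0,"wy": 0,"wz": 0},
])

```text
time: 20.3
tool_pos: [538.6, 58.9, 132.7]
tcp_rot: [3.141, 0.002, -0.053]
contact_force: [1.9, -4.2, -9.8]
grip_width: 12.8
```

drive_tool([
  {"hand": 1,"tx": 0,"ty": 0,"tz": 0.12,"wx": 0,"wy": 0,"wz": 0},
  {"hand": 1,"tx": 0,"ty": 0,"tz": 0.12,"wx": 0,"wy": 0,"wz": 0},
  {"hand": 1,"tx": 0,"ty": 0,"tz": 0.12,"wx": 0,"wy": 0,"wz": 0},
  {"hand": 1,"tx": 0,"ty": 0,"tz": 0.08,"wx": 0,"wy": 0,"wz": 0},
  {"hand": 1,"tx": 0,"ty": 0,"tz": 0,"wx": 0,"wy": 0,"wz": 0},
])

```text
time: 20.72
tool_pos: [538.7, 58.9, 114.8]
tcp_rot: [3.141, 0.001, -0.049]
contact_force: [2.2, -5.3, -8.1]
grip_width: 12.5
```

The plunger is past the 12 mm block, so it's in the notch. I'll lower a little more and release.

drive_tool([
  {"hand": 1,"tx": 0,"ty": 0,"tz": 0.05,"wx": 0,"wy": 0,"wz": 0},
  {"hand": 1,"tx": 0,"ty": 0,"tz": 0,"wx": 0,"wy": 0,"wz": 0},
  {"hand": 0,"tx": 0,"ty": 0,"tz": 0,"wx": 0,"wy": 0,"wz": 0},
  {"hand": 0,"tx": 0,"ty": 0,"tz": 0,"wx": 0,"wy": 0,"wz": 0},
  {"hand": 0,"tx": 0,"ty": 0,"tz": 0,"wx": 0,"wy": 0,"wz": 0},
  {"hand": 0,"tx": 0,"ty": 0,"tz": 0,"wx": 0,"wy": 0,"wz": 0},
  {"hand": 0,"tx": 0,"ty": 0,"tz": 0,"wx": 0,"wy": 0,"wz": 0},
  {"hand": 0,"tx": 0,"ty": 0,"tz": 0,"wx": 0,"wy": 0,"wz": 0},
  {"hand": 0,"tx": 0,"ty": 0,"tz": -0.4,"wx": 0,"wy": 0,"wz": 0},
  {"hand": 0,"tx": 0,"ty": 0,"tz": -0.7,"wx": 0,"wy": 0,"wz": 0},
  {"hand": 0,"tx": 0,"ty": 0,"tz": -0.7,"wx": 0,"wy": 0,"wz": 0},
  {"hand": 0,"tx": 0,"ty": 0,"tz": -0.7,"wx": 0,"wy": 0,"wz": 0},
  {"hand": 0,"tx": 0,"ty": 0,"tz": -0.5,"wx": 0,"wy": 0,"wz": 0},
  {"hand": 0,"tx": 0,"ty": 0,"tz": 0,"wx": 0,"wy": 0,"wz": 0},
  {"hand": 0,"tx": 0,"ty": 0,"tz": 0,"wx": 0,"wy": 0,"wz": 0},
])

```text
time: 21.97
tool_pos: [539.5, 59.4, 234.8]
tcp_rot: [-3.141, -0.003, -0.051]
contact_force: [-0.4, 0.2, -0.5]
grip_width: 45.7
```

drive_tool([
  {"hand": 0,"tx": -0.8,"ty": 0,"tz": -0.3,"wx": 0,"wy": 0,"wz": 0},
  {"hand": 0,"tx": -0.8,"ty": 0,"tz": -0.3,"wx": 0,"wy": 0,"wz": 0},
  {"hand": 0,"tx": -0.8,"ty": 0,"tz": -0.3,"wx": 0,"wy": 0,"wz": 0},
  {"hand": 0,"tx": -0.8,"ty": 0,"tz": -0.3,"wx": 0,"wy": 0,"wz": 0},
  {"hand": 0,"tx": 0,"ty": 0,"tz": 0,"wx": 0,"wy": 0,"wz": 0},
  {"hand": 0,"tx": 0,"ty": 0,"tz": 0,"wx": 0,"wy": 0,"wz": 0},
])

```text
time: 22.47
tool_pos: [410.2, 66.0, 281.7]
tcp_rot: [3.142, -0.0, -0.05]
contact_force: [0.8, 0.6, -0.7]
grip_width: 45.8
```

Run:
```python
from h import *
o=get_obs();print(o["time"],o["tool_pos"],o["contact_force"])
t=capture("top")[:,:,::-1];s=capture("scene")[:,:,::-1]
cv2.imwrite("pics/f.png",np.hstack([cv2.resize(t[190:340,230:460],(400,300)),cv2.resize(s[180:380,150:420],(400,300))]))
for im,nm,b in [(t,"top",(300,280,360,320)),(s,"scene",(250,190,300,235))]:
    g=cv2.cvtColor(im,cv2.COLOR_BGR2GRAY);n,l,st,c=cv2.connectedComponentsWithStats((g<45).astype(np.uint8))
    for i in range(1,n):
        if st[i,4]>20 and b[0]<c[i][0]<b[2] and b[1]<c[i][1]<b[3]: print(nm,st[i],c[i].round(1))
```

```text
22.4667 [410.21031772  65.98116366 281.66353668] [ 0.8406862   0.61309665 -0.73503977]
top [313 296  30   9 172] [327.5 300.5]
scene [264 204  26  18 242] [276.5 212.8]
```

View pics/f.png

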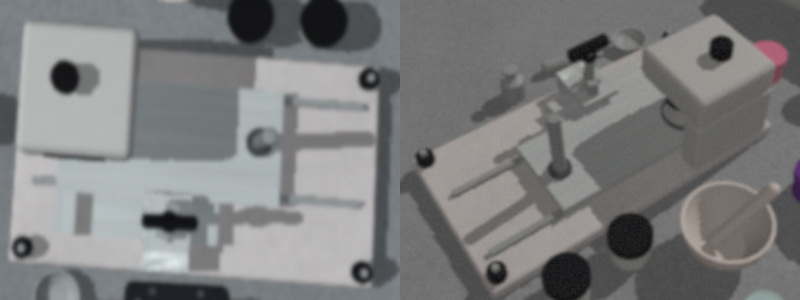

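The bar's pixels match the start images to within 0.1 px (top (327.5,300.5), scene (276.5,212.8)), so the plunger is fully home and untwisted. The slide is in and the jar is under the head. I'll hand in the job.

```bash
python3 -c "
from plant import *
print(close_job())"
```

```text
the job is handed in; nothing more can be done
None
```

The jar is loaded and the slide is locked; I handed the job in at about 22.5 s of the 54 s allowed, and `close_job()` gave no verdict.

- **Plunger out:** I lifted the handle about 21 mm, twisted it counter-clockwise about 1.19 rad and let go. The picture showed it staying up, with the slide not yet moved.
- **Slide in:** I pushed the post about 90 mm with closed fingers until it met the stop. The last force reading there was about 11 N.
- **Plunger home:** I twisted the handle back, lowered it into the notch, released it and moved the arm clear.

**Last checks:**
- The handle's position in the top and scene pictures matched the start to within 0.1 px, so the plunger is fully home and untwisted.
- The slide is in, and the arm touches nothing; the force reading was about 1 N, which is noise.
- The jar is hidden under the reading head. Its seat ring is partly visible and nothing looked tipped, but I couldn't measure its tilt directly.

My first two move calls were refused because their rows left out some keys. Nothing moved as a result.

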